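# Square up a shelf divider against the stop pin

## Task

Lay the carpenter's square on the shelf board, blade flat across the board and stock pressed flush along the front edge, on the right of the loose divider and still clear of it. Then, keeping the stock pressed flush to the edge, slide the square gently along so that its blade pushes the divider square and firmly up against the stop pin; let go, leaving the square lying there, still flush to the edge with its blade against the divider. Move the divider only with the square, never ram it, and leave the goods on the counter where they are.

Things in the scene. Friction and masses are not known exactly. Their poses are not given: they have to be found in the camera images.
- board: Fixed shelf board lying on the counter, 180 (x) x 440 (y) x 24 mm thick, pale wood. Origin: centre of its underside, on the counter. x runs away from the robot across the board, y along the board to the left, z up. Its front edge, towards the robot, is the plane x = -90 mm, and its top is z = 24 mm.
- edging: Hardwood edging strip fixed along the whole front of the board, 8 mm (x) x 440 mm (y) x 21 mm high, so 3 mm lower than the board's top. Its front face is the board's front edge (board x = -90 mm). Origin: centre of its underside; axes as the board's. The stock of the square bears on its front face.
- board_edge (a point): Middle of the board's front edge, at the height of the board's top (board frame -90, 0, 24 mm); axes as the board's.
- pin: Stubby steel stop pin fixed upright in the board, diameter 12 mm, 16 mm high above the board. Origin: centre of its foot on the board's top. It stands to the left (+y) of the divider, about mid-depth of the board; its place along the board varies.
- divider: Loose pale wooden batten, 150 (x) x 24 (y) x 40 mm high, 80 to 170 g, standing on the board with its centre 65 to 145 mm short (-y) of the pin, skewed by up to 20 degrees. Origin: centre of its underside. To finish: its x axis parallel to the board's x axis and its left (+y) face touching the pin, i.e. the pin's centre at y = 18 mm in the divider's frame.
- offcut: Fixed offcut of shelf board on the counter to the right of the board, 160 (x) x 90 (y) x 24 mm thick; the square is parked on it, blade on top, stock hanging in front. Origin: centre of its underside; axes as the board's, turned by its own yaw.
- square: Loose L-shaped carpenter's square, 350 g: thick dark wooden stock, steel blade at right angles. Origin: inner corner where the stock's inner face meets the blade's outer long edge, level with the blade's underside. x along the blade away from the stock, y along the stock, z up. Flush on the board: origin at board x = -90, z = 24 mm, axes parallel. Let go there, the heavy blade keeps it lying flat.
- stock_end (a point): On the square: the far end of the stock's inner face, at (0, -100, 0) mm in the square's frame; axes as the square's. The stock fills x -20..0, y -100..0, z -20..36 mm of that frame; its flat inner face is x = 0. With the blade flat on the board it hangs 4 mm clear of the counter.
- blade_tip (a point): On the square: the free end of the blade's pushing edge, at (175, 0, 0) mm in the square's frame; axes as the square's. The blade fills x 0..175, y -40..0, z 0..5 mm of that frame; its pushing edge is y = 0.
- grip (a point): On the square: where to hold the stock, at (-10, -55, 25) mm in the square's frame, pinching its 20 mm thickness from above (fingers closing along the square's x); the stock's top is 11 mm above this point and the blade and board lie 20 mm or more below it.
- jar: Bystander: small amber jar, 44 mm wide, 70 mm high, standing on the left end of the board beyond the pin. Origin: centre of its underside.
- weight: Bystander: small brass scale weight, 28 mm wide, 38 mm high, on the board's right far corner. Origin: centre of its underside.
- tin: Bystander: tin, 66 mm wide, 90 mm high, on the counter beyond the board. Origin: centre of its underside.
- jar2: Bystander: jar, 60 mm wide, 100 mm high, on the counter beyond the board. Origin: centre of its underside.
- scoop: Bystander: long spoon lying on the counter to the left of the board. Origin: its middle, underneath.
- card: Bystander: price card 85 x 60 mm in a wooden foot, on the counter beyond the offcut. Origin: centre of its underside.
Not all that is in view belongs to the job. There is more than one size of the square; the job needs the largest.

How it is judged:
On the way, in this order (a step that is already met when the one before it is completed fails the run):
1. the square lies flat on the board with its stock pressed (over 1 N) flush against the front edge, both ends of the stock within 2 mm of it, while the divider has not been moved (under 5 mm) (x of square in the frame of board between -0.092 and -0.088 m and x of stock_end in the frame of board between -0.092 and -0.088 m and angle between square's own z axis and vertical below 0.04 rad and z of square in the frame of board below 0.027 m and contact force between square and edging above 1 N and distance of divider from where it was at the start of the episode below 0.005 m), for 0.2 s.
2. the divider has been moved at least 15 mm while the square is pressed flush to the edge (x of square in the frame of board between -0.092 and -0.088 m and x of stock_end in the frame of board between -0.092 and -0.088 m and angle between square's own z axis and vertical below 0.04 rad and z of square in the frame of board below 0.027 m and contact force between square and edging above 1 N and distance of divider from where it was at the start of the episode above 0.015 m), for 0.1 s.
3. the divider, squared to within 0.03 rad, is pressed against the pin (over 1.5 N) with the square still pressed flush to the edge (x of square in the frame of board between -0.092 and -0.088 m and x of stock_end in the frame of board between -0.092 and -0.088 m and angle between square's own z axis and vertical below 0.04 rad and z of square in the frame of board below 0.027 m and contact force between square and edging above 1 N and angle between the x axis of divider and the x axis of board, either way round below 0.03 rad and contact force between divider and pin above 1.5 N), for 0.2 s.
At the end, for the whole second after the job is handed in: The square lies released, at rest and flat on the board, both ends of its stock within 2 mm of the board's front edge; the divider stands upright, square to the edge within 0.03 rad, within 2.5 mm of touching the pin, and the blade's pushing edge is within 3.5 mm of its right face at both ends (x of square in the frame of board between -0.092 and -0.088 m and x of stock_end in the frame of board between -0.092 and -0.088 m and angle between each of square, divider's own z axis and vertical below 0.04 rad and z of square in the frame of board below 0.027 m and angle between the x axis of divider and the x axis of board, either way round below 0.03 rad and y of pin in the frame of divider between 0.015 and 0.0205 m and x of pin in the frame of divider between -0.07 and 0.07 m and y of blade_tip in the frame of divider between -0.0155 and -0.0105 m and y of square in the frame of divider between -0.0155 and -0.0105 m and linear speed of each of square, divider below 0.01 m/s).
It fails at once if the gripper touches the divider (contact force between the fingers and divider above 0.5 N).
It fails at once if the divider is rammed into the pin (over 40 N) (contact force between divider and pin above 40 N).
It fails at once if the goods on the counter are disturbed (moved over 15 mm) (distance of any of jar, weight, tin, jar2, scoop, card from where it was at the start of the episode above 0.015 m).
It also fails if it takes over 69 s, if anything falls off the work surface, if the arm or the gripper's body presses on something with over 40 N, if the wrist force passes 120 N, or if a joint passes its speed limit or range.

## Robot

A 7-joint arm with a two-finger parallel gripper is mounted at the origin on the work surface. World frame = base frame: x ahead of the robot, y to its left, z up, the work surface at z = 0. Lengths are in m, angles in rad, forces in N, time in s.
With the tool pointing down it reaches from about 0.4 to 0.85 m from the base axis. Payload 4.5 kg.
Tool frame: the origin (TCP) lies midway between the tips of the shut fingers; the grasp point (between the pads) lies 19 mm behind it; z points along the fingers, y is the line along which they close (so a half turn about z gives the same grasp; the last joint's range is limited). The gripper opens to 88 mm and grips with 3 to 60 N. Pads are 18 mm wide; open, the fingers measure 123 mm over their backs; the gripper's body (75 mm by 187 mm) begins 45 mm behind the grasp point.
Start: joints at [-1.248, 0.689, -0.195, 1.565, 0.157, 0.902, -0.215], TCP at [0.178, 0.599, 0.239] pointing down, gripper open.
Joint ranges: [-3.01, 3.01], [-0.46, 2.08], [-1.47, 1.51], [0.13, 2.56], [-1, 4.14], [0.04, 2.09], [-2.66, 2.66]. Speed limits (rad/s): [2.57, 2.57, 3.14, 3.14, 3.14, 3.14, 3.14].

## Interface

Orientations are given as a unit quaternion [x, y, z, w].
In Python, from rig import r gives the robot as it stands. The module is installed in compiled form; this text tells all that it offers. Calls block until the motion is done:
- r.move_to(position, orientation): joint-space move of the TCP to a pose.
- r.movel(position, ori=None, feed=0.15, threshold=None): straight line of the TCP; ori=None keeps the orientation; feed is the mean speed in m/s. With threshold (N) it stops when the force on the tool has changed by that much, and returns True; else False.
- r.move_joints(angles): joint-space move.
- r.release() and r.close_gripper(grasp_force=None): open the fingers fully, or close them until they stop; grasp_force is the grip in N (None keeps the last).
- r.sleep(seconds).
- r.inverse_kinematics(position, orientation): joint angles nearest the present ones, or None.
- r.read_camera(name): name is "side" or "top"; returns (picture, depth): 420x560x3 uint8, blue, green, red; 420x560 float32, m along the optical axis (not along the pixel's ray), 0 where there is no reading.
- r.camera_model(name): a dict with "intrinsics" (3x3 intrinsics, pixels), "T" (4x4, takes a point from camera to world coordinates). Camera axes: x right, y down, z forward; pixel columns grow to the right and rows downward; lengths in m; the calibration is good to about 2 mm. A picture is of the moment at which its call begins. camera_model takes no time and is no camera call.
A pose or a line that the arm cannot do raises r.PlanningError and nothing moves.
- r.close_job(): hands the job in; it is judged then, once.
Trained networks look in the newest picture that a camera, given by its name, has taken for a name from the list of things; names that differ only in an ending like _2 or _b are one class to them, and where a whole thing is asked for, a point or a joint stands for the part that bears it (a point fixed in the world has none). Each returns a list of dicts, best first, with "p" (0 to 1); they miss things now and then, are a little off and sometimes report something else, mostly with a low value. They report only what shows in the picture. A call takes as long as a camera call. They do not tell look-alikes from the thing itself.
- r.find_in(thing, camera): "point" ([x, y, z] in m, in the coordinates of the camera as it stood for that picture, good to about 4 mm: the middle of the surface that is visible of it).
- r.pinpoint(thing, camera): "point" ([x, y, z] in m, in the coordinates of the camera as it stood for that picture, good to about 4 mm: a listed point, or the origin of a listed thing).
Readings, each from a call of its own:
- r.get_time(): time.
- r.get_q(): joint angles.
- r.get_qd(): joint speeds.
- r.get_effort(): joint torques, N m.
- r.get_tcp_pos(): TCP position.
- r.get_tcp_rot(): TCP orientation.
- r.get_ft_force(): force on the tool from outside, world axes, zero at the start.
- r.get_ft_torque(): the same for the moment, N m.
- r.get_opening(): finger opening in m.
- r.get_grip_force(): force on a finger pad.
Only numpy, scipy, OpenCV 4.12 (cv2) and the standard library are available. Lean on these libraries where they do the work, as an engineer would, in place of code of your own. Each camera call takes 0.05 s, during which the arm holds its last target. There are 200 camera calls.

## Working session

There is one attempt and no reset: what is moved stays moved. The work goes in short steps, each a Python script; the robot and the scene stay as the last script left them, time stands still between calls to the robot, and variables do not carry over. Pictures are saved under pics/ and viewed, at most 10 in all, crops included, and the job is handed in when it is done.

```bash
mkdir -p pics; cat > h.py <<'E'
from rig import r
import numpy as np, cv2
from scipy.spatial.transform import Rotation as R
def w(c,p):
    T=np.array(r.camera_model(c)["T"]); return T[:3,:3]@np.array(p)+T[:3,3]
def px(c,P):
    m=r.camera_model(c);T=np.linalg.inv(np.array(m["T"]));p=T[:3,:3]@np.array(P)+T[:3,3];q=np.array(m["intrinsics"])@p;return (q[:2]/q[2]).round().astype(int)
def cloud(c,d):
    m=r.camera_model(c);K=np.array(m["intrinsics"]);v,u=np.mgrid[:d.shape[0],:d.shape[1]]
    P=np.stack([(u-K[0,2])/K[0,0]*d,(v-K[1,2])/K[1,1]*d,d],-1);T=np.array(m["T"]);return P@T[:3,:3].T+T[:3,3]
E
python3 - <<'E'
from h import *
for c in("top","side"):
    im,d=r.read_camera(c);cv2.imwrite(f"pics/{c}0.png",im);np.save(f"{c}0.npy",d)
    print(c,np.array(r.camera_model(c)["T"]).round(3).tolist())
    for t in["square","stock_end","blade_tip","grip","board","board_edge","pin","divider","offcut","jar","weight"]:
        for x in r.pinpoint(t,c)[:4]:
            P=w(c,x["point"]);print(t,round(x["p"],2),P.round(3),px(c,P))
print(r.get_time())
E
```

```text
top [[-0.003, -0.992, 0.124, 0.385], [-1.0, 0.003, -0.003, -0.008], [0.003, -0.124, -0.992, 1.366], [0.0, 0.0, 0.0, 1.0]]
square 0.91 [ 0.459 -0.293  0.024] [356 235]
square 0.88 [ 0.289 -0.193  0.01 ] [328 284]
square 0.83 [ 0.3   -0.484  0.015] [412 281]
stock_end 0.84 [ 0.466 -0.39   0.023] [384 233]
stock_end 0.83 [ 0.352 -0.437  0.012] [398 266]
stock_end 0.55 [ 0.291 -0.258  0.016] [347 284]
blade_tip 0.89 [ 0.632 -0.269  0.024] [348 187]
blade_tip 0.64 [ 0.41  -0.185  0.001] [325 249]
blade_tip 0.63 [ 0.227 -0.387  0.001] [384 302]
grip 0.97 [ 0.335 -0.457  0.035] [406 271]
grip 0.85 [ 0.286 -0.228  0.029] [339 285]
grip 0.83 [ 0.455 -0.35   0.05 ] [375 236]
grip 0.34 [ 0.794 -0.075 -0.003] [293 145]
board_edge 0.74 [0.474 0.09  0.023] [247 231]
board_edge 0.46 [ 0.458 -0.292  0.022] [356 235]
divider 0.84 [0.57  0.1   0.022] [245 204]
divider 0.35 [0.477 0.09  0.002] [248 231]
offcut 0.64 [ 0.546 -0.293 -0.002] [354 212]
jar 0.69 [0.774 0.118 0.002] [241 150]
jar 0.63 [0.583 0.289 0.025] [191 201]
weight 0.45 [ 0.617 -0.086  0.023] [297 191]
side [[0.928, -0.246, 0.281, 0.16]
[... 557 characters left out ...]
]
grip 0.89 [ 0.281 -0.231  0.032] [219 306]
grip 0.71 [ 0.332 -0.458  0.027] [270 377]
grip 0.68 [0.579 0.292 0.029] [257 171]
grip 0.65 [ 0.449 -0.346  0.05 ] [297 316]
board 0.83 [ 0.563  0.094 -0.002] [273 212]
board 0.21 [ 0.791 -0.068 -0.001] [358 225]
board_edge 0.63 [ 0.626 -0.269  0.025] [344 279]
board_edge 0.61 [0.468 0.088 0.02 ] [247 215]
board_edge 0.3 [ 0.452 -0.29   0.025] [289 304]
divider 0.64 [0.563 0.098 0.027] [273 204]
offcut 0.88 [ 0.539 -0.291 -0.001] [318 300]
offcut 0.43 [ 0.471  0.09  -0.   ] [248 219]
jar 0.81 [0.776 0.126 0.002] [326 190]
jar 0.76 [0.58  0.287 0.026] [258 172]
jar 0.29 [0.467 0.088 0.02 ] [246 215]
weight 0.68 [ 0.612 -0.084  0.023] [310 237]
1.2
```

View pics/top0.png

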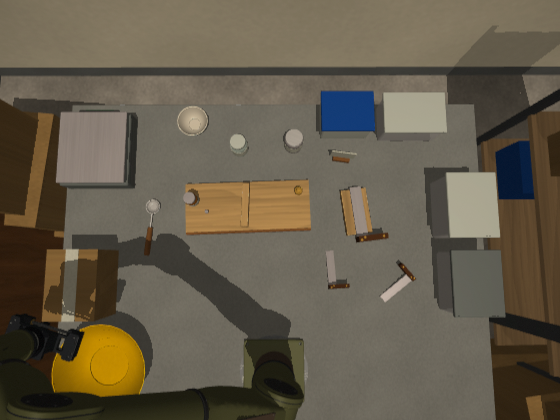

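View pics/side0.png

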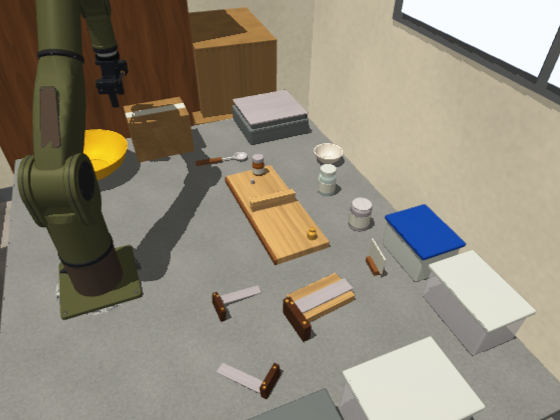

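Candidates for the square (top image): (356,235), parked on the offcut and longest; (328,284), small, on the counter; (412,281), small, on the counter. I choose the one on the offcut and check it in a crop, along with line measurements.

```bash
cat > m.py <<'E'
from h import *
d=np.load("top0.npy");P=cloud("top",d);Z=P[...,2]
ctr=P[290:310,240:320,2];print("counter z",np.median(ctr),ctr.std())
def rect(m,zz=None):
    return cv2.minAreaRect(P[m][:,:2].astype(np.float32)*1000)
v,u=np.mgrid[:420,:560]
reg=lambda a,b,c,e:(u>=a)&(u<b)&(v>=c)&(v<e)
print("board",rect(reg(170,325,170,245)&(Z>.014)&(Z<.032)), np.median(Z[reg(260,290,195,220)]))
m=reg(170,325,170,245)&(Z>.05)&(P[...,1]<.2);print("divider",m.sum(),rect(m))
m=reg(195,225,195,225)&(Z>.032);print("pin",m.sum(),P[m].round(3))
m=reg(330,400,170,260)&(Z>.045);print("stock",m.sum(),rect(m),np.median(Z[m]))
m=reg(330,400,170,260)&(Z>.014)&(Z<.045);print("off",rect(m))
im=cv2.imread("pics/top0.png");cv2.imwrite("pics/c1.png",cv2.resize(im[165:305,180:430],None,fx=3.2,fy=3.2,interpolation=cv2.INTER_CUBIC))
# lengths of the three
for c in [((.459,-.293),(.632,-.269)),((.289,-.193),(.41,-.185)),((.3,-.484),(.227,-.387))]:print(np.hypot(*np.subtract(*c)))
E
python3 m.py
```

```text
counter z -0.0004327182718910638 0.05916611946639598
board ((559.7431030273438, 91.23985290527344), (180.8366241455078, 441.09820556640625), 1.9235130548477173) 0.02388383674466088
divider 377 ((509.2192687988281, 16.103866577148438), (203.1546630859375, 242.69435119628906), 84.99469757080078)
pin 47 [[0.596 0.267 0.069]
 [0.593 0.268 0.062]
 [0.593 0.265 0.062]
 [0.598 0.268 0.032]
 [0.588 0.265 0.077]
 [0.59  0.265 0.061]
 [0.591 0.263 0.055]
 [0.583 0.264 0.082]
 [0.586 0.264 0.066]
 [0.587 0.263 0.056]
 [0.59  0.262 0.042]
 [0.58  0.264 0.08 ]
 [0.583 0.264 0.063]
 [0.583 0.262 0.06 ]
 [0.586 0.261 0.045]
 [0.578 0.267 0.069]
 [0.579 0.264 0.065]
 [0.58  0.261 0.062]
 [0.582 0.262 0.043]
 [0.575 0.266 0.071]
 [0.575 0.264 0.066]
 [0.577 0.262 0.056]
 [0.578 0.261 0.046]
 [0.572 0.267 0.066]
 [0.573 0.265 0.061]
 [0.574 0.263 0.053]
 [0.576 0.262 0.039]
 [0.568 0.266 0.069]
 [0.57  0.266 0.053]
 [0.572 0.265 0.045]
 [0.573 0.264 0.033]
 [0.567 0.27  0.054]
 [0.567 0.267 0.051]
 [0.569 0.266 0.037]
 [0.564 0.271 0.049]
 [0.565 0.269 0.037]
 [0.548 0.234 0.038]
 [0.543 0.236 0.044]
 [0.544 0.234 0.04 ]
 [0.544 0.23  0.041]
 [0.541 0.238 0.035]
 [0.541 0.234 0.037]
 [0.541 0.23  0.038]
 [0.537 0.237 0.042]
 [0.537 0.233 0.04 ]
 [0.537 0.231 0.035]
 [0.509 0.192 0.033]]
stock 202 ((426.89874267578125, -199.37449645996094), (22.071189880371094, 390.3024597167969), 9.062673568725586) 0.06039294653301763
off ((530.697509765625, -296.0992126464844), (196.8479461669922, 95.59587097167969), 9.796258926391602)
0.1746568063374571
0.12126417442921879
0.12140016474453398
```

View pics/c1.png

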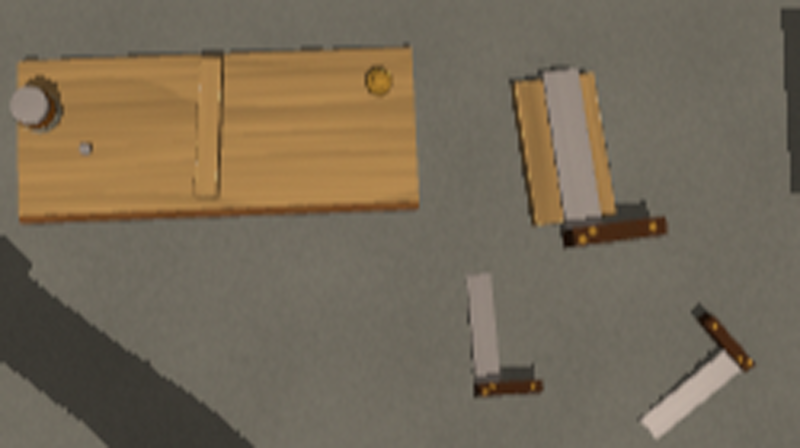

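The crop confirms it: blade about 175 mm (crop (575,145)), longest of the three, on the offcut. The pin is at crop (85,148), the divider at (207,125). Next, refine the stock pose and line normals, then grasp.

```bash
cat > m2.py <<'E'
from h import *
import sys
def sq(cam,d,near,zmin,zmax):
    P=cloud(cam,d);m=(P[...,2]>zmin)&(P[...,2]<zmax)&(np.hypot(P[...,0]-near[0],P[...,1]-near[1])<.075)&(d>0)
    n,l,s,_=cv2.connectedComponentsWithStats(m.astype(np.uint8));k=1+s[1:,4].argmax();Q=P[l==k]
    return len(Q),cv2.minAreaRect(Q[:,:2].astype(np.float32)*1000),np.median(Q[:,2])
if __name__=="__main__":
    for c in("top","side"):
        d=np.load(c+"0.npy")
        print(c,sq(c,d,(.455,-.345),.052,.068))
        P=cloud(c,d);im=cv2.imread(f"pics/{c}0.png");hsv=cv2.cvtColor(im,cv2.COLOR_BGR2HSV)
        m=(P[...,2]>.012)&(P[...,2]<.04)&(abs(P[...,0]-.55)<.13)&(abs(P[...,1]+.28)<.1)&(hsv[...,1]<60)&(hsv[...,2]>90)
        n,l,s,_=cv2.connectedComponentsWithStats(m.astype(np.uint8));k=1+s[1:,4].argmax();print("blade",cv2.minAreaRect(P[l==k][:,:2].astype(np.float32)*1000))
        m=(P[...,2]>.012)&(P[...,2]<.032)&(P[...,1]>-.15)&(P[...,1]<.33)&(abs(P[...,0]-.56)<.12)
        n,l,s,_=cv2.connectedComponentsWithStats(m.astype(np.uint8));k=1+s[1:,4].argmax();print("board",cv2.minAreaRect(P[l==k][:,:2].astype(np.float32)*1000))
        m=(P[...,2]>.05)&(P[...,2]<.068)&(abs(P[...,1]-.1)<.07)&(abs(P[...,0]-.56)<.12)
        n,l,s,_=cv2.connectedComponentsWithStats(m.astype(np.uint8));k=1+s[1:,4].argmax();print("div",cv2.minAreaRect(P[l==k][:,:2].astype(np.float32)*1000))
        m=(P[...,2]>.036)&(P[...,2]<.046)&(abs(P[...,1]-.233)<.02)&(abs(P[...,0]-.541)<.02);print("pin",P[m].mean(0))
E
python3 m2.py
```

```text
top (175, ((449.77947998046875, -342.5105285644531), (19.82547950744629, 100.64030456542969), 7.002004623413086), np.float64(0.060118267717209406))
blade ((547.7650146484375, -300.37158203125), (164.72976684570312, 40.29034423828125), 7.053825378417969)
board ((559.7431030273438, 91.23985290527344), (180.8366241455078, 441.09820556640625), 1.9235130548477173)
div ((563.5904541015625, 97.24408721923828), (24.554014205932617, 149.29420471191406), 88.17524719238281)
pin [0.5417305  0.23348252 0.03991675]
side (341, ((449.6382751464844, -342.0050048828125), (22.375871658325195, 101.81684875488281), 7.5821332931518555), np.float64(0.06006016927642599))
blade ((549.17138671875, -297.65313720703125), (162.4884033203125, 44.608882904052734), 8.366364479064941)
board ((559.1942138671875, 92.66221618652344), (184.39622497558594, 447.3280944824219), 1.7770735025405884)
div ((562.575927734375, 100.1668472290039), (35.43379211425781, 151.62384033203125), 89.06631469726562)
pin [0.54078423 0.23554451 0.03986029]
```

```bash
cat >> h.py <<'E'
def ori(psi,s=1):
    y=np.array([np.cos(psi),np.sin(psi),0])*s;z=np.array([0,0,-1.]);return R.from_matrix(np.c_[np.cross(y,z),y,z]).as_quat()
BY=0.0335;BC=np.array([.5597,.0915])
def bw(x,y,yaw=BY,c=BC): # board xy -> world xy
    return c+np.array([[np.cos(yaw),-np.sin(yaw)],[np.sin(yaw),np.cos(yaw)]])@[x,y]
def wb(p):
    return np.array([[np.cos(BY),np.sin(BY)],[-np.sin(BY),np.cos(BY)]])@(np.array(p)[:2]-BC)
def st(): print("t",round(r.get_time(),2),"tcp",np.round(r.get_tcp_pos(),4),"b",(wb(r.get_tcp_pos())*1e3).round(1),"F",np.round(r.get_ft_force(),2),"M",np.round(r.get_ft_torque(),2),"op",round(r.get_opening(),4))
E
python3 - <<'E'
from h import *
SY=np.radians(7.2)
g=bw(0,-.005,SY,np.array([.4497,-.3423]));print(g)
for s in(1,-1):
    for p,a in(((*g,.032),SY),((*bw(-.11,-.11),.05),BY),((*bw(-.1,.08),.035),BY)):
        q=r.inverse_kinematics(list(p),list(ori(a,s)));print(s,None if q is None else np.round(q,2))
print("weight",wb([.615,-.085]),"div",wb([.5635,.0975]),"pin",wb([.5417,.2335]))
E
```

```text
[ 0.45032667 -0.34726057]
1 [ 0.65  0.93 -0.13  1.87  0.3   0.36  0.41]
1 [-0.04  0.85 -0.03  2.21  0.24  0.09 -0.26]
1 [-0.44  0.89 -0.    2.11  0.03  0.14 -0.44]
-1 [ 0.33  0.99  0.44  1.88 -0.89  0.47 -1.6 ]
-1 [ 0.47  1.   -0.89  2.18  1.37  0.74  1.75]
-1 [-0.18  0.92 -0.44  2.1   1.12  0.38  1.63]
weight [ 0.04935733 -0.17825317] div [0.00399883 0.00586936] pin [-0.01323379  0.14252321]
```

```bash
python3 - <<'E'
from h import *
SY=np.radians(7.2);g=bw(0,-.005,SY,np.array([.4497,-.3423]));o=list(ori(SY))
r.move_to([*g,.14],o)
r.movel([*g,.034],feed=.1,threshold=8);st()
r.close_gripper(45);st();print(r.get_grip_force())
r.movel([*g,.044],feed=.05);st()
im,d=r.read_camera("side");cv2.imwrite("pics/s2.png",cv2.resize(im[230:400,200:400],None,fx=3,fy=3,interpolation=cv2.INTER_CUBIC))
E
```

```text
t 5.86 tcp [ 0.4507 -0.3475  0.0346] b [-123.6 -435.1] F [0.33 0.46 0.47] M [-0.13  0.01  0.05] op 0.0883
t 6.89 tcp [ 0.4505 -0.3472  0.034 ] b [-123.8 -434.8] F [0.95 0.71 0.57] M [-0.03 -0.05 -0.02] op 0.0197
44.998807199299335
t 7.24 tcp [ 0.4501 -0.3474  0.0442] b [-124.3 -435. ] F [-0.18 -0.08 -3.15] M [-0.21  0.34  0.  ] op 0.0198
```

View pics/s2.png

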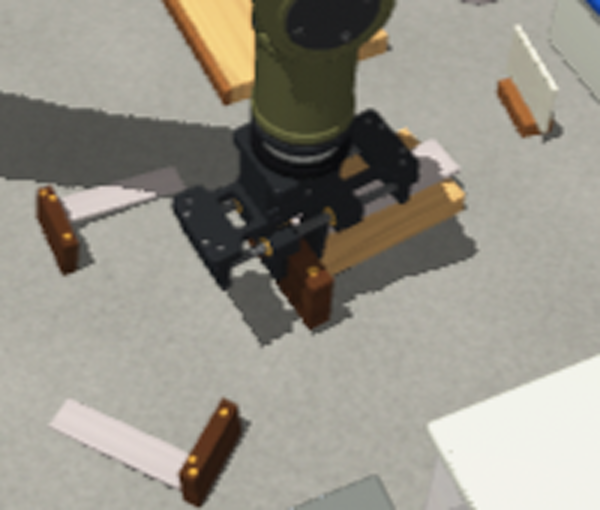

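The stock is gripped and the square is lifted level (about 3.2 N). Now carry it over, lower it and press it flush.

```bash
python3 - <<'E'
from h import *
p=r.get_tcp_pos();r.movel([p[0],p[1],.12],feed=.15)
o=list(ori(BY))
r.movel([*bw(-.115,-.105),.12],o,feed=.25);st()
r.movel([*bw(-.115,-.105),.04],o,feed=.08,threshold=6);st()
print(r.movel([*bw(-.115,-.105),.030],o,feed=.015,threshold=2.5));st()
im,d=r.read_camera("top");np.save("top1.npy",d);cv2.imwrite("pics/t3.png",cv2.resize(im[165:265,180:350],None,fx=4,fy=4,interpolation=cv2.INTER_CUBIC))
from m2 import sq
print(sq("top",d,bw(-.1,-.1),.052,.068))
E
```

```text
t 9.42 tcp [ 0.448  -0.0185  0.1199] b [-115.3 -106.2] F [-0.1   0.01 -3.51] M [-0.22  0.3  -0.12] op 0.0195
t 10.57 tcp [ 0.4485 -0.0173  0.0403] b [-114.8 -105.1] F [-0.35 -0.94 -4.06] M [-0.14  0.32 -0.03] op 0.0196Traceback (most recent call last):
  File "<stdin>", line 6, in <module>
rig.PlanningError: the arm cannot follow that straight line within its joint ranges
```

```bash
python3 - <<'E'
from h import *
print(np.round(r.get_q(),3));o=list(ori(BY))
for x,y,z in[(-.108,-.105,.03),(-.108,-.08,.03),(-.1,-.105,.03),(-.1,-.05,.03),(-.1,0,.03),(-.1,.06,.03),(-.1,.08,.03)]:
    q=r.inverse_kinematics([*bw(x,y),z],o);print(x,y,None if q is None else np.round(q,3))
E
```

```text
[-0.051  0.868 -0.022  2.226  0.333  0.05  -0.364]
-0.108 -0.105 [-0.051  0.891 -0.021  2.206  0.352  0.047 -0.382]
-0.108 -0.08 [-0.107  0.891 -0.02   2.21   0.368  0.044 -0.453]
-0.1 -0.105 [-0.045  0.892 -0.03   2.183  0.333  0.071 -0.363]
-0.1 -0.05 [-0.168  0.892 -0.024  2.185  0.277  0.067 -0.425]
-0.1 0 [-0.273  0.893 -0.025  2.17   0.238  0.081 -0.492]
-0.1 0.06 [-0.389  0.895 -0.032  2.131  0.213  0.118 -0.587]
-0.1 0.08 [-0.426  0.897 -0.035  2.114  0.206  0.134 -0.618]
```

```bash
python3 - <<'E'
from h import *
o=list(ori(BY));y=-.105
r.movel([*bw(-.106,y),.042],o,feed=.05,threshold=6);st()
print(r.movel([*bw(-.106,y),.031],o,feed=.012,threshold=2.5));st();print(np.round(r.get_q(),3))
im,d=r.read_camera("top");np.save("top1.npy",d);cv2.imwrite("pics/t3.png",cv2.resize(im[165:265,180:350],None,fx=4,fy=4,interpolation=cv2.INTER_CUBIC))
from m2 import sq
print(sq("top",d,bw(-.1,-.1),.052,.068))
E
```

```text
t 10.9 tcp [ 0.458  -0.017   0.0423] b [-105.3 -105. ] F [-0.52 -0.01 -3.93] M [-0.18  0.37 -0.  ] op 0.0194
True
t 11.57 tcp [ 0.4572 -0.0171  0.0338] b [-106.1 -105.1] F [ 0.05 -0.78  6.36] M [0.04 0.08 0.03] op 0.0197
[-0.047  0.883 -0.027  2.2    0.34   0.062 -0.37 ]Traceback (most recent call last):
  File "<stdin>", line 7, in <module>
  File "m2.py", line 5, in sq
    n,l,s,_=cv2.connectedComponentsWithStats(m.astype(np.uint8));k=1+s[1:,4].argmax();Q=P[l==k]
                                                                     ~~~~~~~~~~~~~~^^
ValueError: attempt to get argmax of an empty sequence
```

View pics/t3.png

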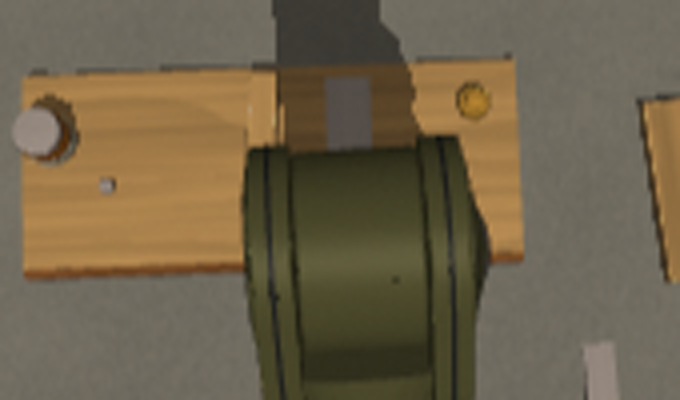

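The blade lies on the board at crop (350,115), between the divider (262,110) and the weight (473,100), clear of both. Now press in +x.

```bash
python3 - <<'E'
from h import *
o=list(ori(BY));y=-.105
r.movel([*bw(-.106,y),.0338],o,feed=.02);st()
print(r.movel([*bw(-.094,y),.0338],o,feed=.01,threshold=6));st()
r.sleep(.3);st()
E
```

```text
t 11.88 tcp [ 0.4575 -0.017   0.0339] b [-105.7 -105. ] F [-0.78 -0.69  2.72] M [-0.03  0.15  0.02] op 0.0194
True
t 12.35 tcp [ 0.4576 -0.0171  0.0339] b [-105.7 -105.1] F [-1.54  0.45  4.49] M [-0.01 -0.02  0.07] op 0.0201
t 12.65 tcp [ 0.4576 -0.0171  0.0339] b [-105.7 -105.1] F [-0.11  0.4   5.66] M [-0.02 -0.18  0.05] op 0.0196
```

```bash
python3 - <<'E'
from h import *
o=list(ori(BY));y=-.105
for x in np.arange(-.104,-.092,.002):
    h=r.movel([*bw(x,y),.0342],o,feed=.01,threshold=12);r.sleep(.1)
    print(round(x,4),h);st()
    f=np.mean([r.get_ft_force()[0] for _ in range(3)])
    if h or f<-5: break
E
```

```text
-0.104 False
t 13.14 tcp [ 0.459  -0.0169  0.034 ] b [-104.3 -105. ] F [-0.51  0.52 -2.25] M [-0.09  0.22  0.04] op 0.0197
-0.102 False
t 13.59 tcp [ 0.4617 -0.0167  0.0342] b [-101.5 -104.9] F [ 0.46  0.07 -2.26] M [-0.07  0.08  0.07] op 0.0197
-0.1 False
t 14.04 tcp [ 0.4634 -0.0168  0.0342] b [ -99.8 -105. ] F [-0.12  0.57 -2.75] M [-0.13  0.16  0.03] op 0.0193
-0.098 False
t 14.49 tcp [ 0.4641 -0.0169  0.0341] b [ -99.2 -105.1] F [-3.97  0.23  0.3 ] M [-0.02  0.84  0.05] op 0.02
-0.096 False
t 14.94 tcp [ 0.4641 -0.0169  0.0341] b [ -99.2 -105.2] F [-7.43  0.9   2.03] M [0.05 1.4  0.01] op 0.0194
```

Contact at −99.2 with the moment balanced, so it is flush; compliance is about 2 N/mm. Slide along.

```bash
python3 - <<'E'
from h import *
o=list(ori(BY))
def yaw(): 
    m=R.from_quat(r.get_tcp_rot()).as_matrix();return round(np.arctan2(m[1,1],m[0,1])-BY,4),round(m[2,1],4)
r.sleep(.3);st();print(yaw())
for y in(-.08,-.05,-.02,.01,.035,.045):
    h=r.movel([*bw(-.0955,y),.034],o,feed=.03,threshold=18);print(y,h,yaw());st()
    if h:break
E
```

```text
t 15.24 tcp [ 0.4641 -0.0169  0.0341] b [ -99.2 -105.2] F [-7.49  0.23  1.85] M [0.07 1.37 0.03] op 0.0194
(np.float64(0.0002), np.float64(-0.0059))
-0.08 False (np.float64(-0.0038), np.float64(-0.0076))
t 16.23 tcp [0.4631 0.0047 0.0341] b [-99.5 -83.6] F [-8.74 -7.19  2.82] M [-1.33  1.25  0.03] op 0.0196
-0.05 False (np.float64(-0.0046), np.float64(-0.008))
t 17.38 tcp [0.4619 0.0339 0.0341] b [-99.6 -54.3] F [-9.52 -7.64  4.47] M [-1.51  1.25 -0.06] op 0.0197
-0.02 False (np.float64(-0.0044), np.float64(-0.0081))
t 18.52 tcp [0.4609 0.0638 0.0341] b [-99.7 -24.4] F [-9.   -7.72  4.79] M [-1.6   1.29 -0.1 ] op 0.0195
0.01 False (np.float64(-0.0044), np.float64(-0.0084))
t 19.68 tcp [0.4598 0.0935 0.0341] b [-99.7   5.3] F [-8.29 -7.74  5.41] M [-1.66  1.25 -0.13] op 0.0194
0.035 False (np.float64(-0.0044), np.float64(-0.0085))
t 20.66 tcp [0.459  0.1183 0.0341] b [-99.8  30.1] F [-7.79 -8.9   5.57] M [-1.6   1.25 -0.15] op 0.0194
0.045 False (np.float64(-0.0039), np.float64(-0.0084))
t 21.14 tcp [0.4587 0.1286 0.0341] b [-99.7  40.4] F [-7.51 -7.54  6.01] M [-1.6   1.29 -0.12] op 0.0195
```

```bash
python3 - <<'E'
from h import *
def yaw(): 
    m=R.from_quat(r.get_tcp_rot()).as_matrix();return round(np.arctan2(m[1,1],m[0,1])-BY,4)
o=list(ori(BY+.006));u=bw(0,1)-bw(0,0)
for y in np.arange(.048,.085,.002):
    h=r.movel([*bw(-.0955,y),.034],o,feed=.012,threshold=15)
    f=np.mean([r.get_ft_force() for _ in range(4)],0);fy=f[:2]@u
    print(round(y,3),h,yaw(),(wb(r.get_tcp_pos())*1e3).round(1),f.round(1),np.round(r.get_ft_torque(),2))
    if h or fy<-15.5:break
r.sleep(.5);st()
E
```

```text
0.048 False 0.0013 [-99.5  42.9] [-7.8 -9.6  6.7] [-1.77  1.2  -0.18]
0.05 False 0.0013 [-99.5  44.9] [-8.8 -9.2  5.3] [-1.83  1.23 -0.19]
0.052 False 0.0012 [-99.5  46.8] [-8.  -9.4  6.5] [-1.84  1.17 -0.15]
0.054 False 0.0012 [-99.5  48.8] [ -8.6 -10.1   6.3] [-1.83  1.2  -0.19]
0.056 False 0.0011 [-99.5  50.8] [-8.4 -9.8  6.3] [-1.8   1.22 -0.11]
0.058 False 0.0012 [-99.5  52.7] [-8.1 -9.   6.6] [-1.83  1.21 -0.2 ]
0.06 False 0.0013 [-99.5  54.7] [-8.4 -8.9  5.8] [-1.78  1.21 -0.23]
0.062 False 0.0012 [-99.6  56.7] [ -7.6 -10.7   6.4] [-1.77  1.23 -0.18]
0.064 False 0.0012 [-99.5  58.7] [-7.6 -9.   6.8] [-1.8   1.18 -0.18]
0.066 False 0.0005 [-99.7  60. ] [ -7.6 -10.6   5.8] [-2.03  1.14 -0.2 ]
0.068 False -0.0013 [-99.9  60.5] [ -7.6 -13.6   7.6] [-2.62  1.14 -0.31]
0.07 False -0.003 [-100.3   61.3] [ -7.9 -15.2   8.6] [-2.92  1.18 -0.47]
0.072 False -0.0041 [-100.9   62.2] [ -8.3 -16.7   8.2] [-3.3   1.37 -0.54]
t 25.84 tcp [0.4568 0.1503 0.0341] b [-100.8   62.2] F [ -8.67 -17.6    8.47] M [-3.27  1.27 -0.56] op 0.0198
```

Contact with the pin at y ≈ 60, but the push is levering the stock off the edge (x −99.5 → −100.9). Ease the push and press harder against the edge.

```bash
python3 - <<'E'
from h import *
def yaw(): 
    m=R.from_quat(r.get_tcp_rot()).as_matrix();return round(np.arctan2(m[1,1],m[0,1])-BY,4)
def go(x,y,a):
    h=r.movel([*bw(x,y),.034],list(ori(BY+a)),feed=.012,threshold=15);r.sleep(.15)
    f=np.mean([r.get_ft_force() for _ in range(4)],0)
    print(x,y,a,h,yaw(),(wb(r.get_tcp_pos())*1e3).round(1),f.round(1),np.round(r.get_ft_torque(),2))
go(-.0955,.066,.006)
go(-.0955,.062,.006)
go(-.093,.062,.010)
go(-.090,.062,.014)
go(-.090,.066,.014)
E
```

```text
-0.0955 0.066 0.006 False 0.0009 [-100.3   61.3] [-8.9 -8.8  4.9] [-1.44  1.63 -0.49]
-0.0955 0.062 0.006 False 0.0046 [-99.7  60.3] [-8.2 -3.1  4.1] [-0.47  1.69 -0.33]
-0.093 0.062 0.01 False 0.0093 [-99.7  60.2] [-13.2  -3.    7.3] [-0.29  2.41 -0.4 ]
-0.09 0.062 0.014 False 0.0141 [-99.6  60. ] [-18.7  -1.5  10.1] [-0.19  3.26 -0.4 ]
-0.09 0.066 0.014 False 0.0108 [-99.6  60. ] [-17.2  -9.   12.7] [-1.59  2.84 -0.23]
```

```bash
python3 - <<'E'
from h import *
def yaw(): 
    m=R.from_quat(r.get_tcp_rot()).as_matrix();return round(np.arctan2(m[1,1],m[0,1])-BY,4)
def go(x,y,a):
    h=r.movel([*bw(x,y),.034],list(ori(BY+a)),feed=.012,threshold=15);r.sleep(.3)
    f=np.mean([r.get_ft_force() for _ in range(4)],0);b=wb(r.get_tcp_pos())*1e3
    print(x,y,a,h,yaw(),b.round(1),f.round(1),np.round(r.get_ft_torque(),2));return b
for y in np.arange(.068,.079,.0015):
    if go(-.088,y,.016)[0]<-100:break
E
```

```text
-0.088 0.068 0.016 False 0.012 [-99.6  60.1] [-18.8 -11.1  14. ] [-2.17  3.44 -0.22]
-0.088 0.0695 0.016 False 0.0108 [-99.6  60.1] [-17.4 -14.5  14.2] [-2.7   3.28 -0.16]
-0.088 0.07100000000000001 0.016 False 0.0095 [-99.6  60.1] [-18.2 -16.6  14.4] [-3.26  3.17 -0.04]
-0.088 0.07250000000000001 0.016 False 0.0083 [-99.7  60.2] [-17.5 -19.6  15.3] [-3.74  3.04 -0.02]
-0.088 0.07400000000000001 0.016 False 0.0069 [-99.7  60.4] [-17.4 -22.4  15.1] [-4.27  2.96 -0.1 ]
-0.088 0.07550000000000001 0.016 False 0.0057 [-100.    60.9] [-16.5 -24.4  15.5] [-4.54  2.97 -0.13]
```

```bash
python3 - <<'E'
from h import *
def go(x,y,a,z=.034):
    r.movel([*bw(x,y),z],list(ori(BY+a)),feed=.012);r.sleep(.2)
    f=np.mean([r.get_ft_force() for _ in range(4)],0);b=wb(r.get_tcp_pos())*1e3
    m=R.from_quat(r.get_tcp_rot()).as_matrix()
    print(x,y,a,round(np.arctan2(m[1,1],m[0,1])-BY,4),b.round(1),f.round(1),np.round(r.get_ft_torque(),2))
go(-.088,.070,.014);go(-.088,.0725,.016);r.sleep(.4)
go(-.088,.066,.012);go(-.09,.061,.008);go(-.0955,.0605,.005);go(-.0985,.0603,.004);go(-.0993,.0602,.004)
print(r.get_time())
E
```

```text
-0.088 0.07 0.014 0.0084 [-100.    60.8] [-19.2 -14.1  14.1] [-2.64  3.45 -0.29]
-0.088 0.0725 0.016 0.0082 [-100.    60.8] [-17.9 -18.2  14.6] [-3.5   3.26 -0.27]
-0.088 0.066 0.012 0.01 [-99.8  60.6] [-20.1  -6.8  13.5] [-1.31  3.81 -0.35]
-0.09 0.061 0.008 0.01 [-99.5  59.8] [-18.    0.9   9.7] [ 0.06  3.48 -0.11]
-0.0955 0.0605 0.005 0.0057 [-99.5  59.9] [-8.1 -0.   1.5] [-0.16  2.02 -0.07]
-0.0985 0.0603 0.004 0.004 [-99.6  59.9] [-5.2 -0.6 -4.2] [-0.37  1.42 -0.07]
-0.0993 0.0602 0.004 0.0039 [-99.6  60. ] [-4.3 -1.7 -5.1] [-0.56  1.36 -0.08]
37.8417
```

```bash
python3 - <<'E'
from h import *
r.release();r.sleep(.2);st()
p=r.get_tcp_pos();r.movel([p[0],p[1],.13],feed=.1)
r.movel([.3,-.2,.25],feed=.25)
from m2 import sq
im,d=r.read_camera("top");cv2.imwrite("pics/t4.png",cv2.resize(im[165:265,180:350],None,fx=4,fy=4,interpolation=cv2.INTER_CUBIC))
P=cloud("top",d)
c=bw(-.1,.065);print("stock",sq("top",d,c,.052,.068))
m=(P[...,2]>.052)&(P[...,2]<.068)&(P[...,0]>.485)&(P[...,0]<.66)&(abs(P[...,1]-.2)<.08)
n,l,s,_=cv2.connectedComponentsWithStats(m.astype(np.uint8));k=1+s[1:,4].argmax();q=cv2.minAreaRect(P[l==k][:,:2].astype(np.float32)*1000);print("div",q,wb(np.array(q[0])/1e3)*1e3)
print("edge yaw deg",np.degrees(BY),"expect div y",wb([.5417,.2335])[1]*1e3-18,r.get_time())
im,d=r.read_camera("side");cv2.imwrite("pics/s4.png",cv2.resize(im[140:280,190:350],None,fx=4,fy=4,interpolation=cv2.INTER_CUBIC))
E
```

```text
t 39.13 tcp [0.4584 0.1483 0.034 ] b [-99.3  60.2] F [-0.75  0.36  0.23] M [-0.05  0.06  0.05] op 0.0878
stock (179, ((457.2266845703125, 151.7169952392578), (99.91978454589844, 17.595836639404297), 89.87545013427734), np.float64(0.059937729373588544))
div ((558.97021484375, 215.4169921875), (146.43191528320312, 23.043750762939453), 1.199569582939148) [  3.42106714 123.871909  ]
edge yaw deg 1.919408613688258 expect div y 124.52321492164143 42.05
```

View pics/t4.png

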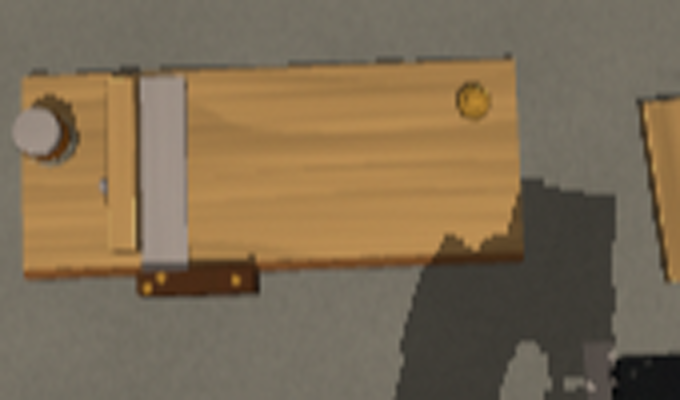

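View pics/s4.png

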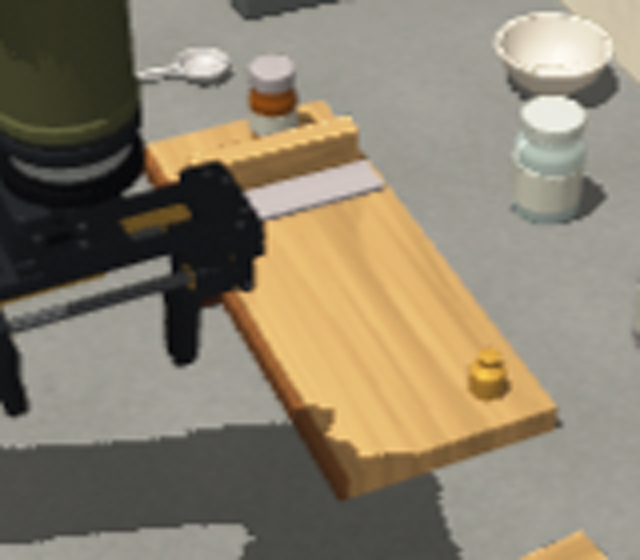

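```bash
cat > m3.py <<'E'
from h import *
def ray(c,u,v,z):
    m=r.camera_model(c);K=np.array(m["intrinsics"]);T=np.array(m["T"])
    d=T[:3,:3]@np.array([(u-K[0,2])/K[0,0],(v-K[1,2])/K[1,1],1.]);return (T[:3,3]+d*((z-T[2,3])/d[2]))[:2]
def edge(img,P0,P1,z,n=60,w=.010,c="top",ch=None):
    """subpixel edge line near world segment P0-P1 at height z: scan normals, strongest gradient centroid; returns points"""
    P0,P1=np.array(P0),np.array(P1);t=(P1-P0)/np.linalg.norm(P1-P0);nn=np.array([-t[1],t[0]])
    s=np.linspace(-w,w,81);out=[]
    for a in np.linspace(0,1,n):
        W=[np.r_[P0+(P1-P0)*a+nn*k,z] for k in s]
        m=r.camera_model(c);Ti=np.linalg.inv(np.array(m["T"]));q=(Ti[:3,:3]@np.array(W).T+Ti[:3,3:])
        q=np.array(m["intrinsics"])@q;q=(q[:2]/q[2]).astype(np.float32)
        v=cv2.remap(img,q[0][None],q[1][None],cv2.INTER_LINEAR)[0]
        g=np.abs(np.gradient(cv2.GaussianBlur(v[None],(9,1),0)[0]));k=g.argmax();sl=slice(max(0,k-10),k+11)
        if g[k]>.5: out.append(P0+(P1-P0)*a+nn*(g[sl]*s[sl]).sum()/g[sl].sum())
    out=np.array(out,dtype=np.float32);l=cv2.fitLine(out,cv2.DIST_HUBER,0,.001,.001).ravel();d=l[:2]*np.sign(l[:2]@t)
    res=np.abs((out-l[2:])@[-d[1],d[0]]).mean()
    return np.arctan2(d[1],d[0]),l[2:],res
E
cat > chk.py <<'E'
from m3 import *
im,_=r.read_camera("top");b=im.astype(np.float32);hsv=cv2.cvtColor(im,cv2.COLOR_BGR2HSV);S=hsv[...,1].astype(np.float32);V=hsv[...,2].astype(np.float32)
def rep(n,x,off):print(n,"rel yaw mrad",round((x[0]-off-BY)*1e3,1),"board pos",(wb(x[1])*1e3).round(1),"res",round(x[2]*1e3,2))
rep("front L/R 24",edge(S,bw(-.09,-.2),bw(-.09,0),.021),np.pi/2)
rep("back",edge(S,bw(.09,-.2),bw(.09,.2),.024),np.pi/2)
rep("right",edge(S,bw(-.075,-.22),bw(.085,-.22),.024),0)
rep("left",edge(S,bw(-.075,.22),bw(.02,.22),.024),0)
y=.115
rep("blade R",edge(S,bw(-.07,y-.04),bw(.075,y-.04),.029),0)
rep("blade L",edge(S,bw(-.07,y),bw(.075,y),.029,w=.007),0)
rep("div L top",edge(V,bw(-.06,.136),bw(.07,.136),.064,w=.007),0)
rep("stock front top",edge(V,bw(-.11,.02),bw(-.11,.11),.06),np.pi/2)
E
python3 chk.py
```

```text
front L/R 24 rel yaw mrad -4.1 board pos [ -88.8 -100.3] res 0.65
back rel yaw mrad -1.2 board pos [93.4 -4.7] res 0.96
right rel yaw mrad 3.2 board pos [  26.4 -221.1] res 0.61
left rel yaw mrad 36.1 board pos [-41.2 219. ] res 0.6
blade R rel yaw mrad -18.0 board pos [ 7.2 72.1] res 0.13
blade L rel yaw mrad -16.4 board pos [ -0.4 114.3] res 0.3
div L top rel yaw mrad -15.8 board pos [ 35.  135.7] res 0.34
stock front top rel yaw mrad -43.9 board pos [-110.9   58.6] res 2.14
```

The blade and divider lie about 17 mrad clockwise: the square slipped in yaw during the levering. Regrip nearer the stock's end, press flush again and push more lightly.

```bash
python3 - <<'E'
from h import *
def go(x,y,a,z=.034,n=1):
    r.movel([*bw(x,y),z],list(ori(BY+a)),feed=.015,threshold=18);r.sleep(.15)
    f=np.mean([r.get_ft_force() for _ in range(3)],0);b=wb(r.get_tcp_pos())*1e3
    m=R.from_quat(r.get_tcp_rot()).as_matrix()
    print(x,round(y,4),a,round(np.arctan2(m[1,1],m[0,1])-BY,4),b.round(1),f.round(1),round(r.get_ft_torque()[2],2));return b
o=list(ori(BY+.002));Y=.042
r.movel([*bw(-.1003,Y),.13],o,feed=.25)
r.movel([*bw(-.1003,Y),.0345],o,feed=.07,threshold=10);st()
r.close_gripper(60);st()
go(-.097,Y,.003)
go(-.093,Y,.004);go(-.093,Y+.002,.005)
b0=None
for k in(.004,.0055,.007,.0085):
    b=go(-.093,Y+k,.006)
    if b0 is not None and (b[0]<b0[0]-.2):break
    b0=b if b0 is None else b0
r.sleep(.3);print(r.get_time())
E
```

```text
t 45.36 tcp [0.4583 0.1302 0.0349] b [-100.   42.] F [ 0.06 -0.38 -0.42] M [-0.09  0.07  0.02] op 0.0881
t 46.4 tcp [0.4583 0.1301 0.0345] b [-100.1   42. ] F [ 0.71 -0.   -0.98] M [-0.1  -0.04 -0.11] op 0.0195
-0.097 0.042 0.003 0.004 [-99.5  41.3] [-5.2 -0.4  6.6] 0.06
-0.093 0.042 0.004 0.0063 [-99.3  41.1] [-11.5  -0.3  11.7] -0.01
-0.093 0.044 0.005 0.0054 [-99.3  41.3] [-10.5  -3.7  12.4] -0.01
-0.093 0.046 0.006 0.0045 [-99.3  41.4] [-10.2  -6.3  13.7] 0.05
-0.093 0.0475 0.006 0.0031 [-99.3  41.5] [-10.1  -9.8  13.9] 0.12
-0.093 0.049 0.006 0.0018 [-99.4  41.7] [-10.  -11.6  15.1] 0.13
-0.093 0.0505 0.006 0.0004 [-99.7  42.1] [ -8.8 -14.   14.5] -0.04
49.8583
```

```bash
python3 - <<'E'
from h import *
def go(x,y,a,z=.034,n=1):
    r.movel([*bw(x,y),z],list(ori(BY+a)),feed=.015,threshold=18);r.sleep(.15)
    f=np.mean([r.get_ft_force() for _ in range(3)],0);b=wb(r.get_tcp_pos())*1e3
    m=R.from_quat(r.get_tcp_rot()).as_matrix()
    print(x,round(y,4),a,round(np.arctan2(m[1,1],m[0,1])-BY,4),b.round(1),f.round(1),round(r.get_ft_torque()[2],2));return b
go(-.092,.0445,.010);go(-.089,.0415,.012);go(-.089,.0475,.016);go(-.089,.0495,.018);r.sleep(.2)
go(-.089,.0445,.012);go(-.091,.0415,.006);go(-.096,.0413,.004);go(-.0987,.0413,.003)
r.release();r.sleep(.2);st()
p=r.get_tcp_pos();r.movel([p[0],p[1],.13],feed=.12)
r.movel([.3,-.2,.25],feed=.3)
import chk;print(r.get_time())
E
```

```text
-0.092 0.0445 0.01 0.0095 [-99.4  41.5] [-12.5  -2.3  14.2] -0.21
-0.089 0.0415 0.012 0.0149 [-99.3  41.2] [-18.    2.4  15.9] -0.32
-0.089 0.0475 0.016 0.0133 [-99.3  41.4] [-16.5  -8.5  17.8] -0.22
-0.089 0.0495 0.018 0.0134 [-99.4  41.4] [-15.5 -12.   17.3] -0.26
-0.089 0.0445 0.012 0.0124 [-99.3  41.3] [-17.3  -3.   17.8] -0.24
-0.091 0.0415 0.006 0.0092 [-99.3  41.3] [-15.    1.7  13.9] -0.08
-0.096 0.0413 0.004 0.0059 [-99.3  41.4] [-5.1  0.6  6.2] 0.0
-0.0987 0.0413 0.003 0.0036 [-99.4  41.4] [-3.3  0.7  5.1] 0.11
t 56.07 tcp [0.4597 0.1295 0.034 ] b [-98.7  41.3] F [-0.18  0.03 -0.34] M [-0.07  0.09 -0.06] op 0.0881
front L/R 24 rel yaw mrad -7.1 board pos [ -88.9 -121.7] res 0.73
back rel yaw mrad -1.8 board pos [ 93.1 -43.4] res 0.95
right rel yaw mrad 4.6 board pos [  26.4 -221.1] res 0.6
left rel yaw mrad 36.8 board pos [-41.2 219.1] res 0.6
blade R rel yaw mrad -16.4 board pos [-18.4  72.6] res 0.36
blade L rel yaw mrad -15.4 board pos [ -6.8 114.3] res 0.35
div L top rel yaw mrad -17.3 board pos [ 17.1 136.1] res 0.28
stock front top rel yaw mrad -34.4 board pos [-111.1   59.2] res 2.08
58.5
```

```bash
python3 - <<'E'
from m3 import *
t=r.get_time();r.move_joints([-1.0, 0.5, -0.195, 1.565, 0.157, 0.902, -0.215])
im,d=r.read_camera("side");np.save("s5.npy",d);cv2.imwrite("pics/s5f.png",im);print(t,r.get_time())
hsv=cv2.cvtColor(im,cv2.COLOR_BGR2HSV);S=hsv[...,1].astype(np.float32);V=hsv[...,2].astype(np.float32)
def rep(n,x,off):print(n,"rel yaw mrad",round((x[0]-off-BY)*1e3,1),"board pos",(wb(x[1])*1e3).round(1),"res",round(x[2]*1e3,2))
E_=lambda *a,**k:edge(*a,c="side",**k)
rep("back",E_(S,bw(.09,-.2),bw(.09,.1),.024),np.pi/2)
rep("right",E_(S,bw(-.075,-.22),bw(.085,-.22),.024),0)
rep("blade R",E_(S,bw(-.05,.074),bw(.08,.074),.029),0)
rep("blade L",E_(S,bw(-.05,.114),bw(.08,.114),.029,w=.006),0)
rep("div R top",E_(V,bw(-.06,.1125),bw(.07,.1125),.064,w=.008),0)
rep("stock top inner",E_(S,bw(-.09,.02),bw(-.09,.11),.06,w=.008),np.pi/2)
rep("stock top outer",E_(S,bw(-.11,.02),bw(-.11,.11),.06,w=.008),np.pi/2)
cv2.imwrite("pics/s5.png",cv2.resize(im[150:270,200:350],None,fx=5,fy=5,interpolation=cv2.INTER_NEAREST))
E
```

```text
58.5 61.2
back rel yaw mrad -1.6 board pos [ 89.7 -53.6] res 0.52
right rel yaw mrad -63.7 board pos [  51.4 -224.6] res 2.36
blade R rel yaw mrad -4.9 board pos [20.3 71.9] res 0.46
blade L rel yaw mrad -1.1 board pos [  0.9 117.8] res 0.65
div R top rel yaw mrad -5.0 board pos [  5.  116.7] res 0.82
stock top inner rel yaw mrad -10.5 board pos [-92.8  65. ] res 0.56
stock top outer rel yaw mrad 44.3 board pos [-114.3   68.4] res 1.4
```

View pics/s5.png

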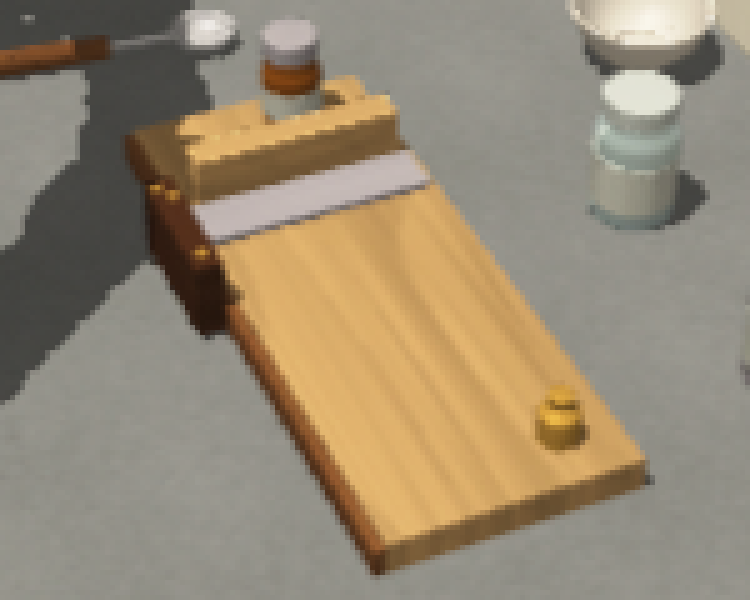

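The side view shows the blade (crop (310,190)) parallel to the board within a few mrad, touching the divider (290,150), and the stock (185,255) flush along the edge. The goods are untouched, so I am handing it in.

```bash
python3 -c "
from rig import r
print(r.close_job(),r.get_time())"
```

```text
the job is handed in; nothing more can be done
the job is handed in; nothing more can be done
```

I handed the job in at about 61 s: the square is released, flush along the board's front edge, with its blade against the divider and the divider up against the pin. No verdict came back; the side camera puts blade and divider within about 5 mrad of square (the coarser top view read about 16), and the force on the pin was only inferred from the wrist force.

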